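Slide a painted dish under the spring hold-down of a decorating jig

ROBOT

A 6-joint arm with a two-finger parallel gripper is mounted at the origin on the work surface. World frame = base frame: x ahead of the robot, y to its left, z up, the work surface at z = 0. Lengths are in m, angles in degrees, forces in N, time in s.
With the tool pointing down it reaches from about 0.4 to 0.825 m from the base axis. Payload 7 kg.
Tool frame: the origin (TCP) lies on the centre line of the jaws, within the pads' length; the fingertips stand r.tip_reach ahead of it and the grasp point (between the pads) is the TCP (r.tip_reach is the distance from the TCP to the fingertips, in m); z points along the fingers, y is the line along which they close (so a half turn about z gives the same grasp; the last joint's range is limited). The gripper opens to 88 mm and grips with 3 to 60 N. Pads are 19 mm wide; open, the fingers measure 130 mm over their backs; the gripper's body (78 mm by 193 mm) begins 47 mm behind the grasp point.
Start: joints at [-49.441, 20.546, 0.682, 0, -70.136, -16.507], TCP at [0.275, -0.616, 0.246] pointing down, gripper open.
Joint ranges: [-176.03, 176.03], [-82.01, 121.73], [-58.28, 71.71], [-173.87, 95.51], [-174.79, -0.11], [-173.66, 173.66]. Speed limits (degrees/s): [136.94, 136.94, 172.46, 180, 180, 180].

INTERFACE

Orientations are given as [roll, pitch, yaw] about the fixed x, y, z axes, in that order (R = Rz(yaw) Ry(pitch) Rx(roll)).
In Python, from plant import sensors, cams, r gives the robot as it stands.
- The arm moves only by the tool drive_tool, never from a script. Its argument "rows" is a list of rows, each an object of numbers: "fingers": the gripper's target within -1 to 1 (fully open at 1, half-way at 0, shut at -1); "x", "y", "z": the shift along the tool's x, y, z in m; "spin": the turn about the tool's z in rad. A call has 1 to 10 rows; each row is the pose to reach, as a shift and turn from the pose commanded when the call began, along the tool's axes at that moment; what a row does not reach only later rows make up. A row lasts 1/8 s, in which the tool goes at most 62.5 mm and 10.7 degrees, less where a joint would pass 70% of its speed; a pose out of reach is approached as far as the arm can. A call with a gripper value outside its range is refused whole. The fingers move at their own pace and stop on an object; "newtons" is the grip in N (left out, the last holds). Time passes only in rows, so rows that repeat a pose let the fingers close. It gives the time, the measured TCP pose, the force, the opening and the grip force at its end, in the units of the state.
- sensors.get_state(): the state, without advancing time (a new reading comes with each control period).
- cams.capture(name): name is "scene" or "top" or "wrist"; returns a dict with "pixels" (384x512x3 uint8, red, green, blue), "intrinsics" (3x3 intrinsics, pixels), "eye" and "orientation" of the camera in the world; the wrist camera has in their place "T_tool_cam" (4x4, takes a point from camera to tool coordinates, whose origin is the TCP and whose axes are the flange's). Camera axes: x right, y up, looking along -z (the intrinsics and any distortion apply to the point x, -y, -z); pixel columns grow to the right and rows downward; lengths in m; the calibration is good to about 2 mm. A picture is of the moment at which its call begins: read the wrist's pose just before it. There is no depth.
- r.close_job(): hands the job in; it is judged then, once.
The state is a dict: "time_s": time; "joints": joint angles; "qd": joint speeds; "joint_torque": joint torques, N m; "tcp_pos": TCP position; "eef_rot": TCP orientation; "contact_force": force on the tool from outside, world axes, zero at the start; "moment": the same for the moment, N m; "gripper_width": finger opening in m; "gripper_force": force on a finger pad.
Only numpy, scipy, OpenCV 4.12 (cv2) and the standard library are available. Lean on these libraries where they do the work, as an engineer would, in place of code of your own. Each camera call takes 0.05 s, during which the arm holds its last target. There are 200 camera calls.

TASK

Press the yellow bar of the decorating jig down with one fingertip to swing its red spring flap up, and keep it pressed while the other fingertip pushes the painted bisque dish along the lane and under the flap until it sits squarely against the orange stop. Then let go of the bar, so that the flap clamps the dish, and move clear. Push the dish only, never lift or tip it, and leave the mug, bowl and jar where they are.

Things in the scene. Friction and masses are not known exactly. Their poses are not given: they have to be found in the camera images.
- jig: Decorating jig fixed to the table: plywood base 270 x 170 mm, 12 mm thick, its top at z = 12 mm. Origin: at table level on the lane's middle line; +x is the push direction (open mouth to orange stop), +y the side of the yellow bar, z up. 'Jig frame' below means this frame. Two dark hinge bearings, up to z = 42 mm, stand at y = 41 to 53 mm, x = 45 to 53 and 97 to 105 mm.
- lane_mouth (a point): Middle of the lane where its straight part begins, on the base (jig frame 20, 0, 12 mm). Two aluminium rails, 8 mm high (top at z = 20 mm), stand with inner faces at y = +-35 mm from x = 20 to 100 mm; in front they flare to y = +-47 mm at x = -40 mm. Before that the base is open.
- stop (a point): Middle of the foot of the orange stop's near face (jig frame 100, 0, 12 mm). The stop is 28 mm high, 74 mm wide. A dish against it has its centre at x = 60 mm.
- rocker (a joint): Angle (rad) of the sprung rocker: red flap and yellow bar in one rigid piece, hinged on a line along jig x at y = 46, z = 32 mm. 0 = flap shut; grows as the bar is pressed down and the flap rises; 0.46 = end stop. A spring shuts it: about 2 N at the bar to begin, 7 N wide open. On the dish's rim it rests at about 0.18. The dish passes from 0.23 upward; 0.3 to 0.4 is a good opening.
- flap (a point): Middle of the free edge of the red flap, on its top face. The flap is a plate 40 mm along x, 84 mm along y, 5 mm thick, across the lane at jig x = 55 to 95 mm, carried by the rocker. Shut, it slopes down from z = 58 mm at y = 46 mm to z = 26 mm at the lane's far (-y) side and bars the dish's way; at 0.34 it is level at z = 57 mm.
- press_bar (a point): Middle of the top face of the yellow bar, a strip 255 mm long, 26 wide, 4 thick, carried by the rocker beside the lane from jig x = -165 to +90 mm; a fingertip can press it anywhere and slide along it. Middle line of its top: y = 80, z = 38 mm when shut; y = 80, z = 25 mm at 0.38, where its face is level (below that it leans towards the lane). The point moves with it.
- dish: Dish to push: open rectangular bisque (pinkish clay) dish with a cobalt band, 80 mm long (its x, along the lane), 64 wide (its y), 30 high, walls 6, about 0.18 kg. Origin: centre of its underside. It starts on the base in front of the lane, at jig x = -95 to -60 mm, roughly in line (within 0.1 rad). Rim at jig z = 42 mm.
- mug: Dark blue mug, radius 38 mm, 85 mm high, beside the jig; bystander. Origin: centre of its underside.
- bowl: Bisque bowl, rim radius 45 mm, 45 mm high, beside the jig; bystander. Origin: centre of its underside.
- jar: Celadon glaze jar, radius 28 mm, 70 mm high, beside the jig; bystander. Origin: centre of its underside.
There are look-alikes about, which are no part of the job. Leave any green or turquoise look-alike of the dish alone.

How it is judged (in metres and radians):
On the way, in this order (a step that is already met when the one before it is completed fails the run):
1. a finger holds the yellow bar down and the flap stands open, with the dish still in front of it (value of joint rocker above 0.23 rad and contact force between the fingers and yellow_bar above 0.5 N and x of dish in the frame of jig below 0.02 m), for 0.2 s.
2. with the bar still held down, the fingers push the dish under the flap (value of joint rocker above 0.23 rad and contact force between the fingers and yellow_bar above 0.5 N and contact force between the fingers and dish above 0.05 N and x of dish in the frame of jig above 0.025 m).
3. the dish is against the stop while a finger still holds the flap open (x of dish in the frame of jig above 0.055 m and value of joint rocker above 0.23 rad and contact force between the fingers and yellow_bar above 0.5 N), for 0.1 s.
At the end, for the whole second after the job is handed in: The dish stands flat on the jig's base against the orange stop (within 5 mm), square in the lane (within 6 mm and 0.08 rad), at rest, with the red flap released and clamping its rim (rocker 0.14 to 0.23, flap force over 0.3 N); mug, bowl and jar within 20 mm of where they were (x of dish in the frame of jig between 0.055 and 0.066 m and y of dish in the frame of jig between -0.006 and 0.006 m and z of dish in the frame of jig below 0.016 m and angle between the x axis of dish and the x axis of jig, either way round below 0.08 rad and angle between dish's own z axis and vertical below 0.05 rad and value of joint rocker between 0.14 and 0.23 rad and contact force between red_flap and dish above 0.3 N and linear speed of dish below 0.01 m/s and distance of each of mug, bowl, jar from where it was at the start of the episode below 0.02 m); the robot touches nothing.
It fails at once if the dish is lifted off the jig's base (z of dish in the frame of jig above 0.022 m).
It fails at once if the dish is tipped (angle between dish's own z axis and vertical above 0.2 rad).
It fails at once if the mug, bowl or jar is pushed away, lifted or knocked over (distance of any of mug, bowl, jar from where it was at the start of the episode above 0.03 m or angle between any of mug, bowl, jar's own z axis and vertical above 0.4 rad).
It also fails if it takes over 48 s, if anything falls off the work surface, if the arm or the gripper's body presses on something with over 40 N, if the wrist force passes 120 N, or if a joint passes its speed limit or range.

## Working session

There is one attempt and no reset: what is moved stays moved. The work goes in short steps, Python scripts to look and compute and a tool call to move; the robot and the scene stay as the last step left them, time stands still between calls to the robot, and variables do not carry over. Pictures are saved under pics/ and viewed, at most 10 in all, crops included, and the job is handed in when it is done.

Besides the shell and the picture viewer there is one more tool, called after "Call:" as name([rows], argument=value, ...), one row to a line, values as JSON. drive_tool: Moves the arm, as the interface text tells. Its arguments: {"type":"object","properties":{"rows":{"type":"array"},"newtons":{"type":"number"}},"required":["rows"]}

```bash
mkdir -p pics; ls; cat > h.py <<'E'
import numpy as np,cv2
from plant import sensors,cams,r
def save(n,im): cv2.imwrite('pics/'+n,im[:,:,::-1])
def ray(c,uv):
    K=np.array(c['intrinsics']);p=np.linalg.inv(K)@[uv[0],uv[1],1]
    o=np.array(c['orientation'],float)
    if o.shape!=(3,3):
        from scipy.spatial.transform import Rotation as R
        o=R.from_euler('xyz',o.ravel(),degrees=True).as_matrix()
    return np.array(c['eye']),o@[p[0],-p[1],-p[2]]
def onz(c,uv,z):
    e,d=ray(c,uv);return e+d*(z-e[2])/d[2]
E
python3 - <<'E'
from h import *
for n in('top','scene'):
    c=cams.capture(n);save(n+'.png',c['pixels']);print({k:v for k,v in c.items() if k!='pixels'})
    np.save(n+'.npy',c,allow_pickle=True)
print(sensors.get_state(),r.tip_reach)
E
```

```text
pics
{'intrinsics': array([[492.65096555,   0.        , 253.23020007],
       [  0.        , 492.65096555, 192.51459681],
       [  0.        ,   0.        ,   1.        ]]), 'eye': array([0.36933209, 0.0542978 , 1.08795369]), 'orientation': array([  8.66926367,  -0.31091282, -91.59142954])}
{'intrinsics': array([[412.52262129,   0.        , 257.48466735],
       [  0.        , 412.52262129, 184.55834248],
       [  0.        ,   0.        ,   1.        ]]), 'eye': array([ 1.1218646 , -0.16236307,  0.69719193]), 'orientation': array([4.52539141e+01, 4.84728721e-02, 6.93906819e+01])}
{'time_s': 0.1, 'joints': array([-4.94428082e+01,  2.05860377e+01,  6.39623638e-01, -1.65255175e-02,
       -7.01341261e+01, -1.65086057e+01]), 'qd': array([ 0.00750519, -0.1316151 ,  0.11423294,  0.09027317, -0.06221555,
       -0.02736665]), 'joint_torque': array([-1.34716884e-03, -5.84165025e+01,  2.93749791e+01,  7.01562658e+00,
        1.02067858e-02, -7.19893751e-05]), 'tcp_pos': array([ 0.27490415, -0.61605488,  0.24473931]), 'eef_rot': array([ 1.79918365e+02, -7.99264107e-03, -1.55957035e+02]), 'contact_force': array([-0.17483568,  0.25706514, -1.18657737]), 'moment': array([ 0.01895041, -0.0272128 ,  0.02524243]), 'gripper_force': 0.0, 'gripper_width': 0.08785758403084656} 0.019
```

View pics/top.png

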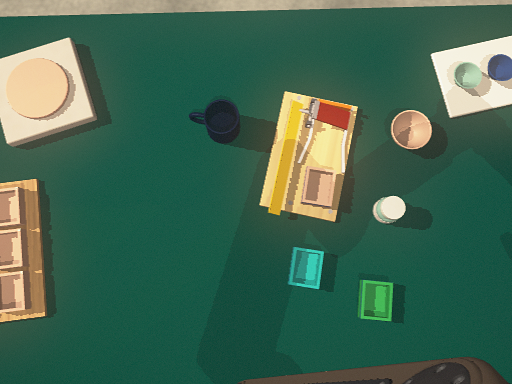

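View pics/scene.png

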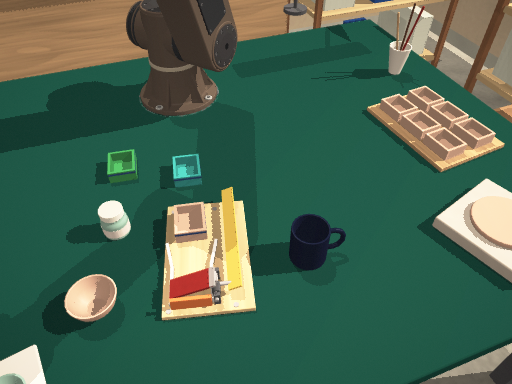

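Dish candidates in the top view: bisque dish with band on the jig (319,187); turquoise (307,268); green (376,300); tray of bisque dishes (10,205..290). I choose the one on the jig base. Mug (222,120), bowl (411,130), jar (390,209).

```bash
python3 - <<'E'
from h import *
c=np.load('top.npy',allow_pickle=True).item();im=c['pixels']
crop=im[80:235,245:375];save('crop.png',cv2.resize(crop,None,fx=4.5,fy=3.8*1,interpolation=cv2.INTER_CUBIC))
hsv=cv2.cvtColor(im,cv2.COLOR_RGB2HSV);print('hsv bar',hsv[165,283],hsv[150,290],'base',hsv[150,325],hsv[215,300],'red',hsv[115,335],'dish',hsv[187,319],hsv[172,320])
roi=np.zeros(im.shape[:2],np.uint8);roi[80:235,245:375]=1
def box(m):
    k,_=cv2.findContours(m.astype(np.uint8),cv2.RETR_EXTERNAL,cv2.CHAIN_APPROX_NONE);k=max(k,key=cv2.contourArea);rr=cv2.minAreaRect(k);return cv2.boxPoints(rr),cv2.contourArea(k)
H,S,V=[hsv[:,:,i].astype(int) for i in range(3)]
for n,m,z in(('bar',(H>20)&(H<32)&(S>200)&(V>110),.036),('red',((H<6)|(H>174))&(S>170)&(V>70),.045),('base',(H<45)&(V>90),.012),('dish',((H<14)|(H>165))&(S<140)&(S>40)&(V>80),.042)):
    b,a=box(m*roi);print(n,a);
    for p in b: print(p.round(1),onz(c,p,z).round(4))
for n,p,z in(('mug',(222,120),.085),('bowl',(411,130),.045),('jar',(390,209),.07)):print(n,onz(c,p,z).round(3))
E
```

```text
hsv bar [ 22 202 215] [ 22 199 215] base [ 26  88 247] [70 81 82] red [  4 188 176] dish [ 15  94 238] [ 13 107 129]
bar 357.0
[268.3 212.1] [0.486  0.0129 0.036 ]
[283.2 143. ] [ 0.6377 -0.0246  0.036 ]
[293.3 145.1] [ 0.6322 -0.0465  0.036 ]
[278.4 214.3] [ 0.4808 -0.0086  0.036 ]
red 497.5
[314.8 118.6] [ 0.6884 -0.0953  0.045 ]
[320.4 101.8] [ 0.7264 -0.1095  0.045 ]
[351.3 112.1] [ 0.7011 -0.1763  0.045 ]
[345.7 128.9] [ 0.6634 -0.1618  0.045 ]
base 8932.5
[257.4 210.9] [0.4921 0.0358 0.012 ]
[281.6  89.9] [ 0.7682 -0.0274  0.012 ]
[358.  105.2] [ 0.7275 -0.1997  0.012 ]
[333.8 226.2] [ 0.454  -0.1302  0.012 ]
dish 424.0
[303.2 203.7] [ 0.5014 -0.0621  0.042 ]
[308.3 168. ] [ 0.579  -0.0765  0.042 ]
[335.9 172. ] [ 0.5687 -0.1358  0.042 ]
[330.8 207.7] [ 0.4913 -0.1207  0.042 ]
mug [0.678 0.106 0.085]
bowl [ 0.657 -0.305  0.045]
jar [ 0.482 -0.239  0.07 ]
```

View pics/crop.png

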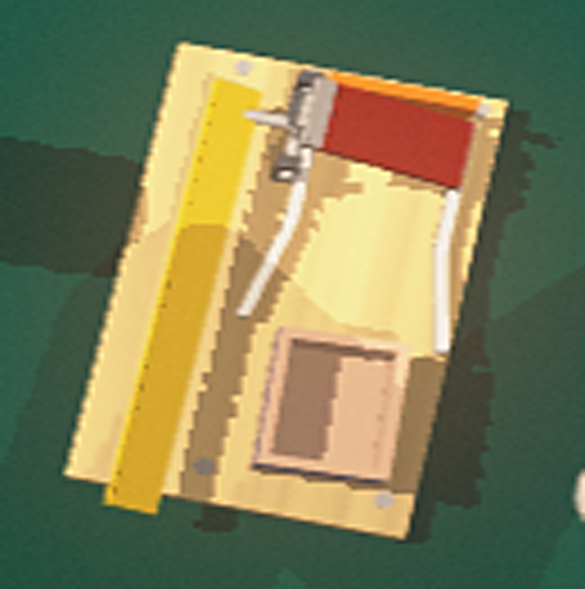

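```bash
cat >> h.py <<'E'
def fit(P,Q):
    P,Q=np.array(P,float)[:,:2],np.array(Q)[:,:2];a,b=P.mean(0),Q.mean(0)
    U,_,Vt=np.linalg.svd((P-a).T@(Q-b));R=(U@Vt).T;t=b-R@a
    return R,t,np.linalg.norm(P@R.T+t-Q,axis=1)
E
python3 - <<'E'
from h import *
c=np.load('top.npy',allow_pickle=True).item()
f=lambda x,y,z:onz(c,(245+x/4.5-.4,80+y/3.8-.4),z)
base=[f(*p,.012) for p in((180,43),(507,101),(64,477),(407,540))]
L=(base[0]-base[2]+base[1]-base[3])/2;W=(base[0]-base[1]+base[2]-base[3])/2
print('base',np.linalg.norm(L),np.linalg.norm(W),np.degrees(np.arctan2(L[1],L[0])),np.degrees(np.arctan2(W[1],W[0]))-90)
bp=[(-.165,.092),(-.165,.068),(.09,.092),(.09,.068)]
bq=[f(105,502,.043),f(157,513,.033),f(215,78,.043),f(262,92,.033)]
R,t,e=fit(bp,bq);print('bar',np.degrees(np.arctan2(R[1,0],R[0,0])),t,e)
print('base in jig',[(R.T@(b[:2]-t)).round(4) for b in base])
rt=[f(243,312,.02),f(443,352,.02)];print('rails',[(R.T@(b[:2]-t)).round(4) for b in rt])
d=[f(*p,.042) for p in((276,330),(410,345),(252,465),(390,481))]
d=np.array([R.T@(b[:2]-t) for b in d]);print('dish',d.round(4),d.mean(0));v=d[0]-d[2]+d[1]-d[3];print(np.arctan2(v[1],v[0]))
for n,p,z in(('mug',(222,120),.085),('bowl',(411,130),.045),('jar',(390,209),.07)):print(n,(R.T@(onz(c,p,z)[:2]-t)).round(3))
E
```

```text
base 0.26930193153324744 0.1698266909807928 -14.074349411856018 -13.897448127290701
bar -13.993333248837038 [ 0.62354465 -0.11593955] [0.00092558 0.00110698 0.00071192 0.00048477]
base in jig [array([0.1181, 0.1137]), array([ 0.1185, -0.055 ]), array([-0.1511,  0.1152]), array([-0.1509, -0.0557])]
rails [array([-0.0385,  0.0497]), array([-0.0405, -0.051 ])]
dish [[-0.0504  0.0332]
 [-0.0451 -0.0315]
 [-0.129   0.0289]
 [-0.1237 -0.037 ]] [-0.08705438 -0.00160917]
0.06236649592505828
mug [-0.001  0.229]
bowl [ 0.078 -0.175]
jar [-0.108 -0.154]
```

Call:
drive_tool([
  {"x": -0.043,"y": 0.043,"z": 0,"spin": 0.066,"fingers": 0.364},
  {"x": -0.087,"y": 0.087,"z": 0,"spin": 0.133,"fingers": 0.364},
  {"x": -0.13,"y": 0.13,"z": 0,"spin": 0.199,"fingers": 0.364},
  {"x": -0.174,"y": 0.174,"z": 0,"spin": 0.266,"fingers": 0.364},
  {"x": -0.217,"y": 0.217,"z": 0,"spin": 0.332,"fingers": 0.364},
  {"x": -0.26,"y": 0.26,"z": 0,"spin": 0.398,"fingers": 0.364},
  {"x": -0.304,"y": 0.304,"z": 0,"spin": 0.465,"fingers": 0.364},
  {"x": -0.347,"y": 0.347,"z": 0,"spin": 0.531,"fingers": 0.364},
  {"x": -0.391,"y": 0.391,"z": 0,"spin": 0.598,"fingers": 0.364},
  {"x": -0.434,"y": 0.434,"z": 0,"spin": 0.664,"fingers": 0.364},
])

```text
time_s: 1.35
tcp_pos: [0.4947, -0.0411, 0.2456]
eef_rot: [180.0, 0.0, 165.9]
contact_force: [1.5, -1.0, -0.2]
gripper_width: 0.0597
gripper_force: 0.0
```

Call:
drive_tool([
  {"x": 0,"y": 0,"z": 0.04,"fingers": 0.364},
  {"x": 0,"y": 0,"z": 0.08,"fingers": 0.364},
  {"x": 0,"y": -0.001,"z": 0.12,"fingers": 0.364},
  {"x": 0,"y": -0.001,"z": 0.145,"fingers": 0.364},
  {"x": 0,"y": -0.001,"z": 0.145,"fingers": 0.364},
])

```text
invalid input
```

```bash
cat >> h.py <<'E'
RJ=np.array([[.9703,.2419],[-.2419,.9703]]);TJ=np.array([.6235,-.1159])
def jig(p): return RJ.T@(np.array(p)[:2]-TJ)
def look(n):
    s=sensors.get_state();w=cams.capture('wrist');q=cams.capture('scene');np.save(n+'.npy',dict(s=s,w=w,q=q),allow_pickle=True)
    a=q['pixels'][150:340,110:300];a=cv2.resize(a,(384,384),interpolation=cv2.INTER_CUBIC);save(n+'.png',np.hstack([w['pixels'][:,:416],a]))
    print(s['time_s'],s['tcp_pos'],jig(s['tcp_pos']),s['eef_rot'],s['contact_force'],s['gripper_width']);return s,w,q
E
python3 -c "
from h import *
s,w,q=look('l1');print(w['T_tool_cam'],w['intrinsics'])"
```

```text
1.35 [ 0.49468918 -0.04108018  0.2456365 ] [-0.14308406  0.04143833] [1.79989904e+02 1.11812515e-02 1.65902266e+02] [ 1.46822789 -0.97485588 -0.17622588] 0.05971392669485192
[[-3.98697482e-04  9.58936626e-01  2.83620149e-01  7.63293882e-02]
 [ 9.99999491e-01  1.19332694e-04  1.00227290e-03  3.79054718e-04]
 [ 9.27271035e-04  2.83620404e-01 -9.58936185e-01 -1.38546865e-01]
 [ 0.00000000e+00  0.00000000e+00  0.00000000e+00  1.00000000e+00]] [[299.04047598   0.         252.4958758 ]
 [  0.         299.04047598 190.39732814]
 [  0.           0.           1.        ]]
```

View pics/l1.png

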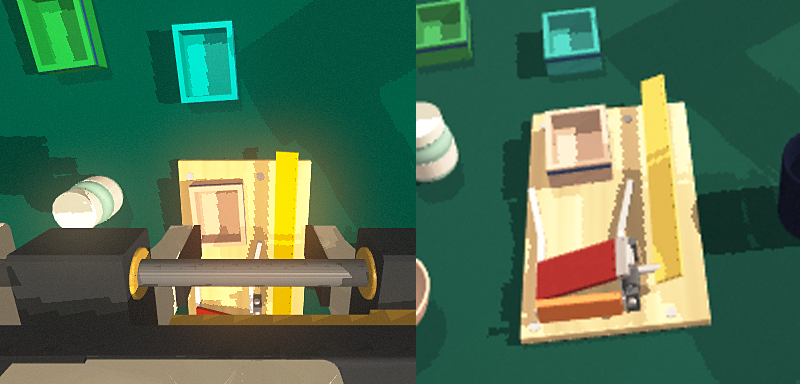

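The wrist view shows the bisque dish at (215,212) and the bar's near end at (276–299,152). The jar is left of them and the lane is between the fingers. I'll check these against the fit and retry the descent with every field given.

```bash
cat >> h.py <<'E'
from scipy.spatial.transform import Rotation as Ro
def wz(D,uv,z):
    s,w=D['s'],D['w'];T=np.array(w['T_tool_cam']);Rt=Ro.from_euler('xyz',s['eef_rot'],degrees=True).as_matrix()
    p=np.linalg.inv(w['intrinsics'])@[uv[0],uv[1],1];d=Rt@T[:3,:3]@[p[0],-p[1],-p[2]];e=Rt@T[:3,3]+s['tcp_pos']
    return jig(e+d*(z-e[2])/d[2])
E
python3 -c "
from h import *
D=np.load('l1.npy',allow_pickle=True).item()
for uv,z in(((276,152),.033),((299,153),.043),((178,161),.012),((310,161),.012),((189,185),.042),((242,183),.042)):print(uv,wz(D,uv,z).round(4))"
```

```text
(276, 152) [-0.1627  0.0693]
(299, 153) [-0.1631  0.0949]
(178, 161) [-0.1481 -0.0525]
(310, 161) [-0.1478  0.114 ]
(189, 185) [-0.125  -0.0339]
(242, 183) [-0.1273  0.029 ]
```

Call:
drive_tool([
  {"x": 0,"y": 0,"z": 0.04,"spin": 0,"fingers": 0.364},
  {"x": 0,"y": -0.001,"z": 0.08,"spin": 0,"fingers": 0.364},
  {"x": 0,"y": -0.001,"z": 0.12,"spin": 0,"fingers": 0.364},
  {"x": 0,"y": -0.001,"z": 0.145,"spin": 0,"fingers": 0.364},
  {"x": 0,"y": -0.001,"z": 0.145,"spin": 0,"fingers": 0.364},
])

```text
time_s: 2.08
tcp_pos: [0.4926, -0.0449, 0.0988]
eef_rot: [-179.9, -0.2, 166.0]
contact_force: [0.4, 0.2, 0.7]
gripper_width: 0.0598
gripper_force: 0.0
```

Call:
drive_tool([
  {"x": 0,"y": 0.002,"z": 0.02,"spin": 0,"fingers": 0.364},
  {"x": 0,"y": 0.002,"z": 0.03,"spin": 0,"fingers": 0.364},
  {"x": 0,"y": 0.002,"z": 0.036,"spin": 0,"fingers": 0.364},
  {"x": 0,"y": 0.002,"z": 0.042,"spin": 0,"fingers": 0.364},
  {"x": 0,"y": 0.002,"z": 0.048,"spin": 0,"fingers": 0.364},
  {"x": 0,"y": 0.002,"z": 0.052,"spin": 0,"fingers": 0.364},
  {"x": 0,"y": 0.002,"z": 0.052,"spin": 0,"fingers": 0.364},
  {"x": 0,"y": 0.002,"z": 0.052,"spin": 0,"fingers": 0.364},
])

```text
time_s: 3.08
tcp_pos: [0.4953, -0.042, 0.0489]
eef_rot: [180.0, 0.1, 166.0]
contact_force: [0.4, 1.8, 4.9]
gripper_width: 0.0597
gripper_force: 2.1
```

```bash
python3 -c "
from h import *
look('l2')"
```

```text
3.075 [ 0.49527622 -0.0420323   0.04893682] [-0.14228413  0.0406565 ] [1.79974359e+02 5.23145880e-02 1.66022419e+02] [0.44747604 1.76424126 4.92092681] 0.05969384800549224
```

View pics/l2.png

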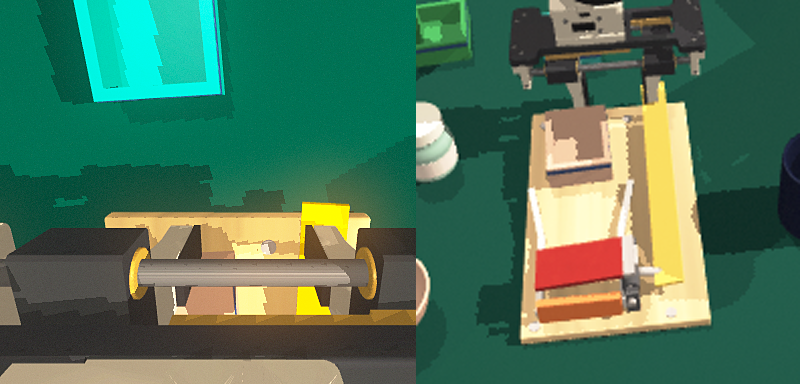

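The flap is partly up (red plate at scene crop (580,265)), the bar is under the right finger, and the dish is ahead of the left one. I'll press 3 mm further and start the push.

Call:
drive_tool([
  {"x": 0,"y": 0,"z": 0.002,"spin": 0,"fingers": 0.364},
  {"x": 0,"y": 0,"z": 0.0035,"spin": 0,"fingers": 0.364},
  {"x": 0,"y": 0,"z": 0.0035,"spin": 0,"fingers": 0.364},
  {"x": 0,"y": 0,"z": 0.0035,"spin": 0,"fingers": 0.364},
  {"x": -0.004,"y": 0,"z": 0.0035,"spin": 0,"fingers": 0.364},
  {"x": -0.008,"y": 0,"z": 0.0035,"spin": 0,"fingers": 0.364},
  {"x": -0.013,"y": 0,"z": 0.0035,"spin": 0,"fingers": 0.364},
  {"x": -0.019,"y": 0,"z": 0.0035,"spin": 0,"fingers": 0.364},
  {"x": -0.025,"y": 0,"z": 0.0035,"spin": 0,"fingers": 0.364},
  {"x": -0.03,"y": 0,"z": 0.0035,"spin": 0,"fingers": 0.364},
])

```text
time_s: 4.42
tcp_pos: [0.521, -0.0501, 0.0445]
eef_rot: [-179.9, -0.3, 166.0]
contact_force: [-6.7, 0.8, 9.1]
gripper_width: 0.0597
gripper_force: 4.7
```

Call:
drive_tool([
  {"x": -0.005,"y": 0,"z": 0,"spin": 0,"fingers": 0.364},
  {"x": -0.01,"y": 0,"z": 0,"spin": 0,"fingers": 0.364},
  {"x": -0.015,"y": 0,"z": 0,"spin": 0,"fingers": 0.364},
  {"x": -0.02,"y": 0,"z": 0,"spin": 0,"fingers": 0.364},
  {"x": -0.025,"y": 0,"z": 0,"spin": 0,"fingers": 0.364},
  {"x": -0.03,"y": 0,"z": 0,"spin": 0,"fingers": 0.364},
  {"x": -0.035,"y": 0,"z": 0,"spin": 0,"fingers": 0.364},
  {"x": -0.04,"y": 0,"z": 0,"spin": 0,"fingers": 0.364},
  {"x": -0.04,"y": 0,"z": 0,"spin": 0,"fingers": 0.364},
])

```text
time_s: 5.55
tcp_pos: [0.5603, -0.0598, 0.0446]
eef_rot: [-179.9, -0.3, 166.0]
contact_force: [-4.7, -0.1, 7.1]
gripper_width: 0.0596
gripper_force: 4.0
```

```bash
python3 -c "
from h import *
look('l3')"
```

```text
5.55 [ 0.56026673 -0.05979311  0.04456726] [-0.0749275   0.03914439] [-179.88856505   -0.25231911  165.98297007] [-4.66637417 -0.12831254  7.13350617] 0.059565032731353586
```

View pics/l3.png

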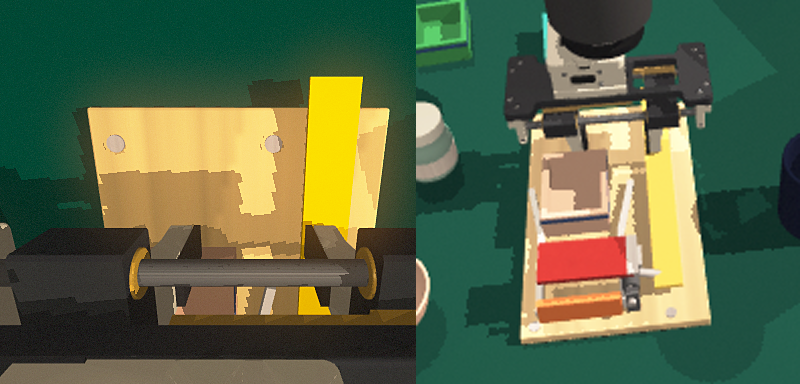

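The dish (scene crop (573,190)) is entering the lane straight and the flap stands level. I'll keep pushing.

Call:
drive_tool([
  {"x": -0.005,"y": 0.001,"z": 0,"spin": 0,"fingers": 0.364},
  {"x": -0.01,"y": 0.001,"z": 0,"spin": 0,"fingers": 0.364},
  {"x": -0.015,"y": 0.001,"z": 0,"spin": 0,"fingers": 0.364},
  {"x": -0.02,"y": 0.001,"z": 0,"spin": 0,"fingers": 0.364},
  {"x": -0.025,"y": 0.001,"z": 0,"spin": 0,"fingers": 0.364},
  {"x": -0.03,"y": 0.001,"z": 0,"spin": 0,"fingers": 0.364},
  {"x": -0.035,"y": 0.001,"z": 0,"spin": 0,"fingers": 0.364},
  {"x": -0.04,"y": 0.001,"z": 0,"spin": 0,"fingers": 0.364},
  {"x": -0.043,"y": 0.001,"z": 0,"spin": 0,"fingers": 0.364},
])

```text
time_s: 6.78
tcp_pos: [0.6018, -0.069, 0.0445]
eef_rot: [-179.9, -0.3, 166.0]
contact_force: [-8.0, 2.1, 9.7]
gripper_width: 0.0599
gripper_force: 4.8
```

```bash
python3 -c "
from h import *
look('l4')"
```

```text
6.775 [ 0.60184514 -0.06902491  0.04452714] [-0.0323508   0.04024459] [-179.89603498   -0.29524196  165.97737715] [-7.98682533  2.0775837   9.66626238] 0.05993525989177082
```

View pics/l4.png

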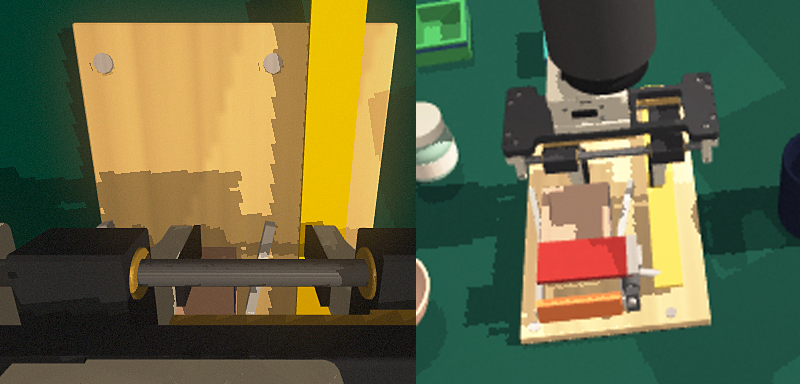

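The dish's front edge is just reaching under the level flap (scene crop (580,235)). About 43 mm remain.

Call:
drive_tool([
  {"x": -0.005,"y": 0,"z": 0,"spin": 0,"fingers": 0.364},
  {"x": -0.01,"y": 0,"z": 0,"spin": 0,"fingers": 0.364},
  {"x": -0.015,"y": 0,"z": 0,"spin": 0,"fingers": 0.364},
  {"x": -0.02,"y": 0,"z": 0,"spin": 0,"fingers": 0.364},
  {"x": -0.025,"y": 0,"z": 0,"spin": 0,"fingers": 0.364},
  {"x": -0.03,"y": 0,"z": 0,"spin": 0,"fingers": 0.364},
  {"x": -0.034,"y": 0,"z": 0,"spin": 0,"fingers": 0.364},
  {"x": -0.037,"y": 0,"z": 0,"spin": 0,"fingers": 0.364},
  {"x": -0.039,"y": 0,"z": 0,"spin": 0,"fingers": 0.364},
])

```text
time_s: 8.0
tcp_pos: [0.6397, -0.0784, 0.0445]
eef_rot: [-179.9, -0.3, 166.0]
contact_force: [-7.4, 1.4, 8.6]
gripper_width: 0.0599
gripper_force: 4.4
```

Call:
drive_tool([
  {"x": -0.001,"y": 0,"z": 0,"spin": 0,"fingers": 0.364},
  {"x": -0.002,"y": 0,"z": 0,"spin": 0,"fingers": 0.364},
  {"x": -0.003,"y": 0,"z": 0,"spin": 0,"fingers": 0.364},
  {"x": -0.003,"y": 0,"z": 0,"spin": 0,"fingers": 0.364},
])

```text
time_s: 8.5
tcp_pos: [0.6427, -0.0791, 0.0445]
eef_rot: [-179.9, -0.3, 166.0]
contact_force: [-6.2, 1.2, 7.9]
gripper_width: 0.0595
gripper_force: 4.1
```

Call:
drive_tool([
  {"x": -0.001,"y": 0,"z": 0,"spin": 0,"fingers": 0.364},
  {"x": -0.002,"y": 0,"z": 0,"spin": 0,"fingers": 0.364},
  {"x": -0.002,"y": 0,"z": 0,"spin": 0,"fingers": 0.364},
])

```text
time_s: 8.88
tcp_pos: [0.6429, -0.0793, 0.0444]
eef_rot: [-179.9, -0.4, 165.9]
contact_force: [-11.6, 4.5, 11.9]
gripper_width: 0.0597
gripper_force: 7.4
```

```bash
python3 -c "
from h import *
look('l5')"
```

```text
8.875 [ 0.64293783 -0.07925718  0.04444824] [0.00999663 0.04025654] [-179.88791516   -0.44844517  165.93979335] [-11.57743536   4.46428026  11.94527475] 0.05965664740990586
```

View pics/l5.png

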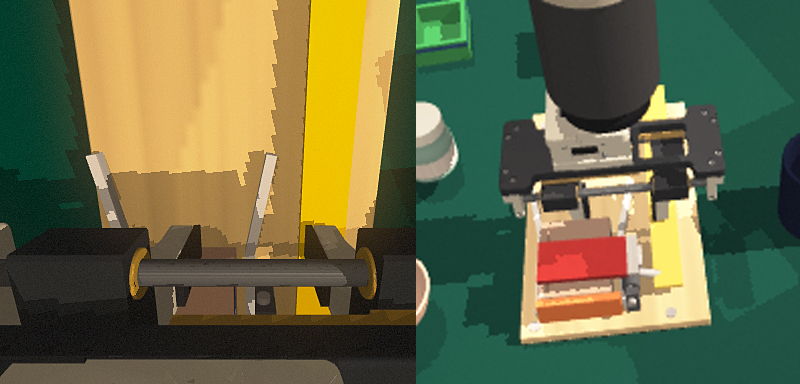

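The dish is stalled against the stop: force stepped from 6 N to 12 N and the finger is at jig x = 10 mm, where 10.5 was expected. I'll push slightly more to square it, hold, back off and then lift.

Call:
drive_tool([
  {"x": -0.002,"y": 0,"z": 0,"spin": 0,"fingers": 0.364},
  {"x": -0.002,"y": 0,"z": 0,"spin": 0,"fingers": 0.364},
  {"x": -0.002,"y": 0,"z": 0,"spin": 0,"fingers": 0.364},
  {"x": 0.002,"y": 0,"z": 0,"spin": 0,"fingers": 0.364},
  {"x": 0.006,"y": 0,"z": 0,"spin": 0,"fingers": 0.364},
  {"x": 0.01,"y": 0,"z": 0,"spin": 0,"fingers": 0.364},
  {"x": 0.01,"y": 0,"z": 0,"spin": 0,"fingers": 0.364},
])

```text
time_s: 9.85
tcp_pos: [0.6391, -0.077, 0.0462]
eef_rot: [180.0, 0.2, 166.0]
contact_force: [2.8, -0.3, 5.0]
gripper_width: 0.0598
gripper_force: 2.8
```

Call:
drive_tool([
  {"x": 0,"y": 0,"z": -0.004,"spin": 0,"fingers": 0.364},
  {"x": 0,"y": 0,"z": -0.008,"spin": 0,"fingers": 0.364},
  {"x": 0,"y": 0,"z": -0.014,"spin": 0,"fingers": 0.364},
  {"x": 0,"y": 0,"z": -0.03,"spin": 0,"fingers": 0.364},
  {"x": 0,"y": 0,"z": -0.06,"spin": 0,"fingers": 0.364},
  {"x": 0.03,"y": 0,"z": -0.1,"spin": 0,"fingers": 0.364},
  {"x": 0.08,"y": 0,"z": -0.13,"spin": 0,"fingers": 0.364},
  {"x": 0.12,"y": 0,"z": -0.15,"spin": 0,"fingers": 0.364},
  {"x": 0.15,"y": 0,"z": -0.15,"spin": 0,"fingers": 0.364},
  {"x": 0.15,"y": 0,"z": -0.15,"spin": 0,"fingers": 0.364},
])

```text
time_s: 11.1
tcp_pos: [0.4904, -0.0403, 0.1966]
eef_rot: [179.9, 0.1, 166.1]
contact_force: [-0.1, 0.5, -0.1]
gripper_width: 0.0597
gripper_force: 0.0
```

```bash
python3 - <<'E'
from h import *
s,w,q=look('l6');c=cams.capture('top');a=cv2.resize(c['pixels'][80:235,245:375],(504,600),interpolation=cv2.INTER_CUBIC)
b=cv2.resize(q['pixels'][220:320,150:260],(296,270),interpolation=cv2.INTER_CUBIC)
o=np.zeros((600,800,3),np.uint8);o[:,:504]=a;o[:270,504:]=b;save('fin.png',o)
E
```

```text
11.1 [ 0.49037729 -0.04026751  0.19664056] [-0.14746446  0.04118382] [1.79926898e+02 7.60876150e-02 1.66061325e+02] [-0.12619972  0.49256949 -0.08593482] 0.05966265580580921
```

View pics/fin.png

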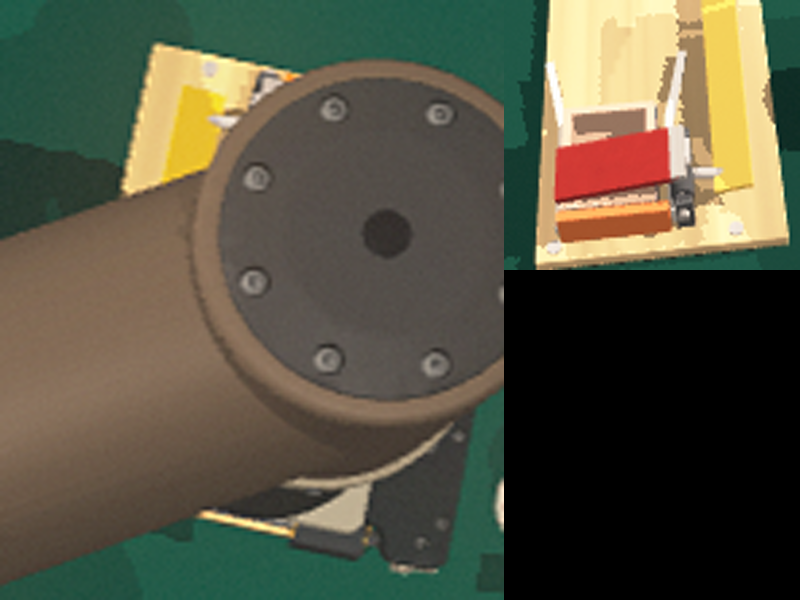

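```bash
python3 - <<'E'
from h import *
q=np.load('l6.npy',allow_pickle=True).item()['q']
for x,y in((574,112),(655,105)):print(jig(onz(q,(150+(x-504)/2.69,220+y/2.7),.042)))
for x,y in((558,210),(669,203)):print('stop top near',jig(onz(q,(150+(x-504)/2.69,220+y/2.7),.04)))
E
```

```text
[ 0.02632405 -0.02655039]
[0.02700241 0.03042475]
stop top near [ 0.10133614 -0.03547379]
stop top near [0.10464233 0.03737582]
```

```bash
python3 -c "
from plant import r
print(r.close_job())"
```

```text
the job is handed in; nothing more can be done
None
```

The job is handed in: the last images show the dish square against the orange stop with the released flap resting on its rim, the arm was clear, the mug, bowl and jar were never touched, and no verdict was returned.

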